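# Let the rollers out with the lifting lever

### The job

Press down the long end of the resting lever with the fingertips so that its short end raises the heavy flap of the roller chute, and keep it down until all three steel rollers have run out into the tray in front. Then let the lever come up again so that the flap falls shut, and move clear. Do not grip the lever or lift it out of its cradle, do not touch the flap or the rollers, and leave the tray and the tools round about where they are.

Things in the scene. Friction and masses are not known exactly. Their poses are not given: they have to be found in the camera images.
- feeder: Fixed roller chute, upright, x up the channel (away from robot), y left, z up; origin on the bench under the channel. Grey base, aluminium channel (170 x 62 mm, falls 14 degrees to its mouth at x = -60, z = 36 mm), top 115 mm. Off its -y side a grey outrigger plate, y = -62 to -310 mm, with a notched cradle at (-54, -115) mm and a low round stop. Position and heading vary.
- lever: Loose dark steel lever along the feeder's y axis, 0.1 kg. Origin: middle of its pin, which lies in the cradle's open notches, 68 mm up. At rest its frame is parallel to the feeder's. Short arm 67 mm to +y, its flat end under the flap's knob; long arm 190 mm to -y, 14 mm wide, rising 0.245 rad at rest, pad 28 (x) by 36 mm at its end. Pressed, it turns 0.49 rad about x until it meets the stop.
- lever_press (a point): Middle of the top face of the pad at the lever's long end, the place to press, 164 mm from the pin. About 113 mm above the bench at rest and 32 mm when fully down on the stop (81 mm of travel, nearly straight down). Takes about 3 to 5 N until it meets the stop. The lever comes up by itself when let go.
- flap_hinge (a joint): Opening angle of the heavy flap in rad: 0 = shut (its gate 4 mm above the channel floor, holding the rollers back); with the lever on its stop about 0.16. The rollers pass from about 0.11 upward. It falls shut by its own weight of about 1.5 kg.
- catch_tray: The grey open parts tray, 90 (x) by 150 (y) by 22 mm, walls 5 mm, loose on the bench with its rear wall under the mouth of the chute. Origin: centre of its underside. The rollers must end in it; they need about 1 s to run out once the flap is up.
- roller0_center (a point): Centre of the first (lowest) of three plain steel rollers, 20 mm across and 46 mm long, lying crosswise in the channel one behind the other behind the flap's gate.
- roller1_center (a point): Centre of the second roller.
- roller2_center (a point): Centre of the third (highest) roller.
- flap: The flap: a bright steel frame of two bars, 150 x 50 mm, about 1.5 kg, lying over the channel. Origin: its hinge at the high end of the channel; x points up the channel. Its lower end is turned down as a gate across the mouth. A rod with a 16 mm ball knob sticks out to y = -64 mm over the short end of the lever.
- roller0: The first steel roller; its origin is on its curved side and turns with it as it rolls, so use the centre point.
- roller1: The second steel roller; its origin is on its curved side and turns with it as it rolls, so use the centre point.
- roller2: The third steel roller; its origin is on its curved side and turns with it as it rolls, so use the centre point.
- screwdriver: Bystander: screwdriver with a yellow handle, 170 mm, beside the long arm; lies loose on the bench, to be left alone.
- loupe: Bystander: black eye loupe, 35 mm, behind the lever; lies loose on the bench, to be left alone.
- flux_brush: Bystander: small brush with a wooden handle, 165 mm, left of the chute; lies loose on the bench, to be left alone.
- pliers: Bystander: red-handled pliers, 128 mm, left of the chute; lies loose on the bench, to be left alone.

How it is judged:
On the way:
1. the long end of the lever is pressed down by the fingers and the flap stands up by more than 0.09 rad (value of joint flap_hinge above 0.09 rad and contact force between the fingers and lever above 0.3 N), for 0.2 s.
At the end, for the whole second after the job is handed in: All three rollers lie at rest inside the tray (centres within 40 mm along x and 70 mm along y of its middle and under 26 mm above its underside), the flap is shut (under 0.02 rad), and the lever lies in its cradle (pin within 8 mm of its start) back in its raised rest position (within 0.06 rad) (x of roller0_center in the frame of catch_tray between -0.04 and 0.04 m and y of roller0_center in the frame of catch_tray between -0.07 and 0.07 m and z of each of roller0_center, roller1_center, roller2_center in the frame of catch_tray below 0.026 m and linear speed of each of roller0, roller1, roller2 below 0.03 m/s and x of roller1_center in the frame of catch_tray between -0.04 and 0.04 m and y of roller1_center in the frame of catch_tray between -0.07 and 0.07 m and x of roller2_center in the frame of catch_tray between -0.04 and 0.04 m and y of roller2_center in the frame of catch_tray between -0.07 and 0.07 m and value of joint flap_hinge below 0.02 rad and distance of lever from where it was at the start of the episode below 0.008 m and angle between lever's own z axis and vertical below 0.06 rad); the robot touches nothing.
It fails at once if the lever's pin leaves its cradle (moved more than 12 mm) (distance of lever from where it was at the start of the episode above 0.012 m).
It fails at once if the lever is gripped or rammed (more than 40 N) (contact force between the fingers and lever above 40 N).
It fails at once if the robot touches the flap or a roller (contact force between any of the fingers, the arm and roller0 above 0.5 N or contact force between any of the fingers, the arm and roller1 above 0.5 N or contact force between any of the fingers, the arm and roller2 above 0.5 N or contact force between any of the fingers, the arm and flap above 0.5 N).
It fails at once if the tray is shifted by more than 30 mm (distance of catch_tray from where it was at the start of the episode above 0.03 m).
It fails at once if a tool lying round about is moved by more than 20 mm (distance of any of screwdriver, loupe, flux_brush, pliers from where it was at the start of the episode above 0.02 m).
It also fails if it takes over 35 s, if anything falls off the work surface, if the arm or the gripper's body presses on something with over 40 N, if the wrist force passes 120 N, or if a joint passes its speed limit or range.

### The arm

A 6-joint arm with a two-finger parallel gripper is mounted at the origin on a cart in front of the work surface, level with it; the furniture and walls round the work are solid. World frame = base frame: x ahead of the robot, y to its left, z up, the work surface at z = 0. Lengths are in m, angles in rad, forces in N, time in s.
With the tool pointing down it reaches from about 0.225 to 0.875 m from the base axis. Payload 3.4 kg.
Tool frame: the origin (TCP) lies between the finger pads; the fingertips stand 8 mm ahead of it and the grasp point (between the pads) lies 11 mm behind it; z points along the fingers, y is the line along which they close (so a half turn about z gives the same grasp; the last joint's range is limited). The gripper opens to 85 mm and grips with 20 to 120 N. Pads are 22 mm wide; open, the fingers measure 114 mm over their backs; the gripper's body (76 mm by 85 mm) begins 54 mm behind the grasp point. The pads swing forward as they close: fully open they stand 13 mm farther back than shut.
Start: joints at [-0.121, 0.276, 1.505, -0, 1.361, -0.121], TCP at [0.575, -0, 0.239] pointing down, gripper open.
Joint ranges: [-2.89, 2.89], [-0.75, 2.08], [0.22, 2.7], [-1.18, 4.32], [0.11, 2.71], [-2.7, 2.7]. Speed limits (rad/s): [2.57, 2.57, 3.14, 3.14, 3.14, 3.14].

### API

Orientations are given as a unit quaternion [w, x, y, z].
In Python, from rig import manip gives the robot as it stands.
- The arm moves only by the tool move_arm, never from a script. Its argument "deltas" is a list that holds one entry, the list of rows, each a list of 5 numbers: the shift along the tool's x, y, z normalised to -1 to 1, where 1 is 80 cm, then the turn about the tool's z normalised to -1 to 1, where 1 is 120 degrees, then the closure, from -1 (fully open) to 1 (shut). In form: [[[tx, ty, tz, twist, grip], ...]]. A call has 1 to 12 rows; each row is the pose to reach, as a shift and turn from the pose commanded when the call began, along the tool's axes at that moment; what a row does not reach only later rows make up. A row lasts 1/10 s, in which the tool goes at most 50 mm and 8.59 degrees, less where a joint would pass 70% of its speed; a pose out of reach is approached as far as the arm can. A call with a number of a shift or a turn outside -1 to 1 is refused whole. A call with a gripper value outside its range is refused whole. The fingers move at their own pace and stop on an object; "squeeze" is the grip in N (left out, the last holds). Time passes only in rows, so rows that repeat a pose let the fingers close. It gives the time, the measured TCP pose, the force, the opening and the grip force at its end, in the units of the state.
- manip.get_state(): the state, without advancing time (a new reading comes with each control period).
- manip.get_image(name): name is "scene" or "side" or "wrist"; returns the picture (420x560x3 uint8, red, green, blue); there is no depth.
- manip.camera_params(name): a dict with "fx", "fy", "cx", "cy" (pixels), "dist" ([k1, k2, p1, p2, k3] as OpenCV has them; the pictures are not rectified), "R" (3x3) and "t" (3): a world point X has camera coordinates R X + t; the wrist camera has in their place "tool_from_camera" (4x4, takes a point from camera to tool coordinates, whose origin is the TCP and whose axes are the flange's). Camera axes: x right, y down, z forward; pixel columns grow to the right and rows downward; lengths in m; the calibration is good to about 2 mm. A picture is of the moment at which its call begins: read the wrist's pose just before it. camera_params takes no time and is no camera call.
- manip.sign_off(): hands the job in; it is judged then, once.
The state is a dict: "clock": time; "qpos": joint angles; "qd": joint speeds; "effort": joint torques, N m; "position": TCP position; "ee_rot": TCP orientation; "contact_force": force on the tool from outside, world axes, zero at the start; "moment": the same for the moment, N m; "width": finger opening in m; "gripper_force": force on a finger pad.
Only numpy, scipy, OpenCV 4.12 (cv2) and the standard library are available. Lean on these libraries where they do the work, as an engineer would, in place of code of your own. Each camera call takes 0.05 s, during which the arm holds its last target. There are 200 camera calls.

## Working session

There is one attempt and no reset: what is moved stays moved. The work goes in short steps, Python scripts to look and compute and a tool call to move; the robot and the scene stay as the last step left them, time stands still between calls to the robot, and variables do not carry over. Pictures are saved under pics/ and viewed, at most 10 in all, crops included, and the job is handed in when it is done.

Besides the shell and the picture viewer there is one more tool, called after "Call:" as a command line: name --argument value ..., lists and objects as JSON in quotes. move_arm: Moves the arm, as the interface text tells. Scaled input: -1 to 1 covers 80 cm each way for a shift and 120 degrees each way for a turn. Its arguments: {"type":"object","properties":{"deltas":{"type":"array","items":{"type":"array","items":{"type":"array","items":{"type":"number","minimum":-1,"maximum":1}}}},"squeeze":{"type":"number"}},"required":["deltas"]}

```bash
mkdir -p pics
python3 - <<'E'
from rig import manip
import cv2,numpy as np
s=manip.get_state();print(s['clock'],s['position'],s['ee_rot'],s['contact_force'],s['width'])
for n in("scene","side"):
    cv2.imwrite(f"pics/{n}0.png",cv2.resize(manip.get_image(n)[:,:,::-1],(800,600)))
    p=manip.camera_params(n);print(n,-np.array(p['R']).T@np.array(p['t']),np.array(p['R']).round(3).tolist())
E
```

```text
0.0 [5.74490488e-01 7.33756872e-05 2.38422716e-01] [-7.32558290e-04  7.07092205e-01  7.07120747e-01 -5.70925436e-04] [-0.02913203 -0.18838983  0.37092512] 0.08491825214718152
scene [ 0.17224378 -0.46291926  0.61330773] [[0.822, -0.57, -0.007], [-0.34, -0.48, -0.809], [0.458, 0.667, -0.588]]
side [0.46724959 0.90739309 0.48925291] [[-0.992, -0.121, -0.018], [-0.036, 0.433, -0.9], [0.117, -0.893, -0.435]]
```

View pics/scene0.png

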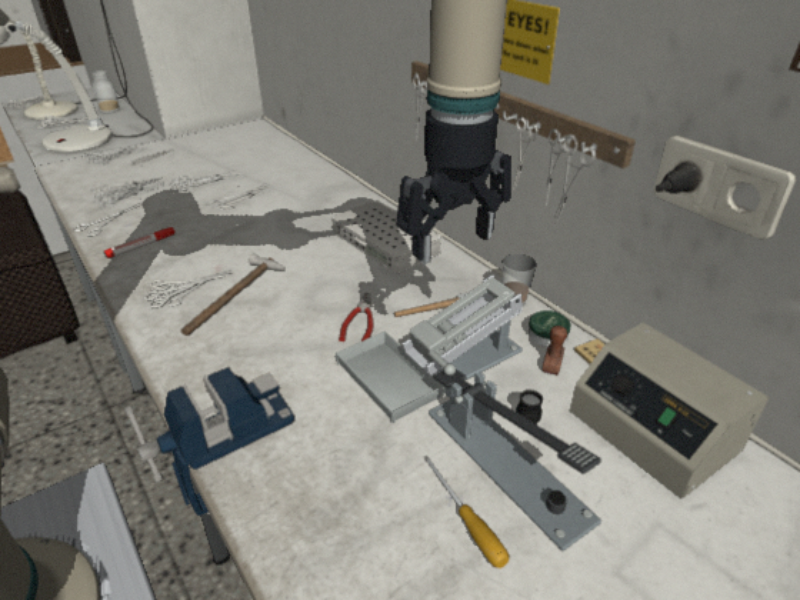

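View pics/side0.png

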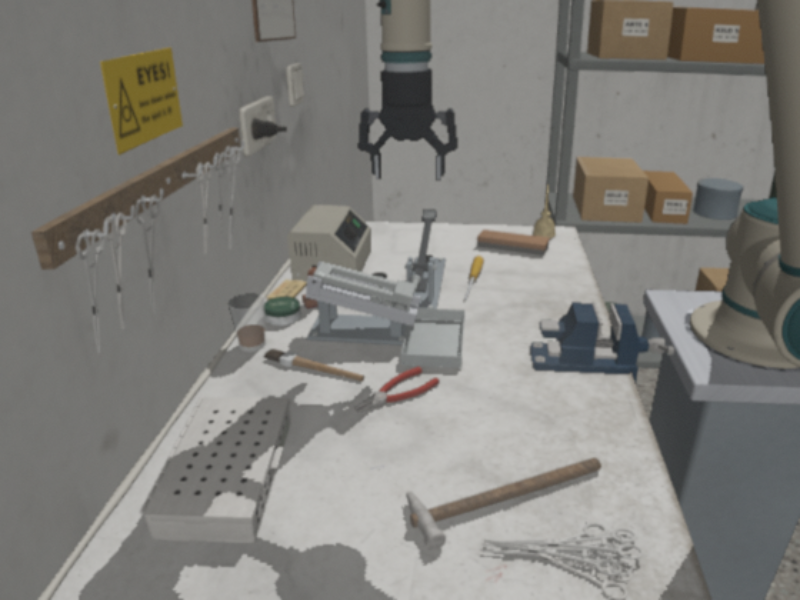

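The scene view shows the lever pad at about (579,457), the stop at (556,500), the plate's end corners at (599,519) and (563,549), and the knob at (450,371). In the side view the pad is at about (429,214). Next I triangulate these.

```bash
cat > h.py <<'E'
from rig import manip
import cv2,numpy as np
def ray(n,u,v):  # u,v in 800x600 picture
    p=manip.camera_params(n);K=np.array([[p['fx'],0,p['cx']],[0,p['fy'],p['cy']],[0,0,1]])
    q=np.array([[[(u+.5)*.7-.5,(v+.5)*.7-.5]]],float)
    x=cv2.undistortPoints(q,K,np.array(p['dist'],float))[0,0]
    R=np.array(p['R']);d=R.T@[x[0],x[1],1];return -R.T@np.array(p['t']),d/np.linalg.norm(d)
def tri(a,b):
    A=0;B=0
    for o,d in(a,b):
        M=np.eye(3)-np.outer(d,d);A=A+M;B=B+M@o
    X=np.linalg.solve(A,B);return X,[np.linalg.norm(np.cross(X-o,d)) for o,d in(a,b)]
def atz(r,z): o,d=r;return o+d*(z-o[2])/d[2]
E
python3 - <<'E'
from h import *
print("pad",tri(ray("scene",579,457),ray("side",429,214)))
print("pad z.113",atz(ray("scene",579,457),.113))
for n,u,v,z in(("c1",599,519,.006),("c2",563,549,.006),("inner corner",430,410,.006),("stop",556,494,.02)):print(n,atz(ray("scene",u,v),z))
print("knob",tri(ray("scene",450,371),ray("side",417,286)))
E
```

```text
pad (array([ 0.56290987, -0.23204875,  0.10829082]), [np.float64(0.0001805025747141252), np.float64(0.00018050257471424297)])
pad z.113 [ 0.55904289 -0.23422632  0.113     ]
c1 [ 0.59221094 -0.25773519  0.006     ]
c2 [ 0.53078394 -0.25988942  0.006     ]
inner corner [ 0.53702941 -0.01418518  0.006     ]
stop [ 0.56782678 -0.21275769  0.02      ]
knob (array([ 0.5676615 , -0.01180978,  0.0573945 ]), [np.float64(0.003477215444267109), np.float64(0.0034772154442672333)])
```

Call:
move_arm --deltas '[[[-0.06, 0, 0, 0, 1], [-0.12, -0.005, 0, 0, 1], [-0.18, -0.01, 0, 0, 1], [-0.24, -0.018, 0, 0, 1], [-0.291, -0.018, 0.02, 0, 1], [-0.291, -0.018, 0.06, 0, 1], [-0.291, -0.018, 0.06, 0, 1], [-0.291, -0.018, 0.06, 0, 1]]]' --squeeze 20

```text
clock: 0.9
position: [0.5601, -0.2323, 0.1908]
ee_rot: [-0.001, 0.707, 0.707, -0.0]
contact_force: [-1.1, 0.3, 0.6]
width: 0.0001
gripper_force: 0.0
```

Run:
```python
from h import *
s=manip.get_state();print(s['clock'],s['position'],s['ee_rot'],s['contact_force'],s['width'])
print(np.array(manip.camera_params("wrist")["tool_from_camera"]).round(3))
a=manip.get_image("wrist");b=manip.get_image("scene")[200:410,220:500]
cv2.imwrite("pics/w1.png",np.hstack([cv2.resize(a,(400,300)),cv2.resize(b,(400,300))])[:,:,::-1])
```

```text
0.9 [ 0.56010569 -0.23226554  0.19076914] [-1.25133651e-03  7.07121218e-01  7.07091222e-01 -1.47155347e-04] [-1.11192706  0.32347282  0.60168644] 7.857632218039467e-05
[[-0.    -0.96  -0.281  0.072]
 [ 1.    -0.     0.    -0.   ]
 [-0.    -0.281  0.96  -0.135]
 [ 0.     0.     0.     1.   ]]
```

View pics/w1.png

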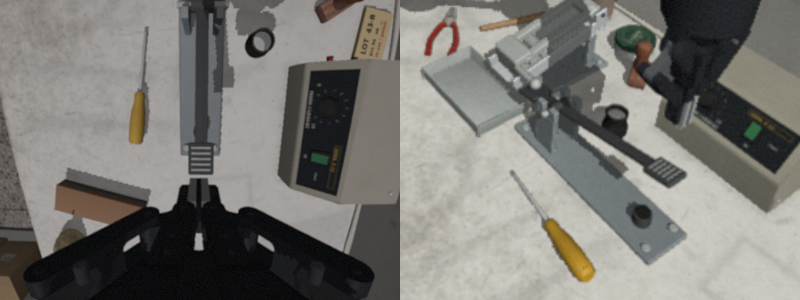

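The wrist view (left half) shows the pad at (201,159) and the closed fingertips at about (201,185). The soldering station's near edge runs from (290,62) to (280,190). I check the pad position and the station clearance.

Run:
```python
from h import *
from scipy.spatial.transform import Rotation as Rt
s=manip.get_state();q=s['ee_rot'];R=Rt.from_quat([q[1],q[2],q[3],q[0]]).as_matrix()
p=manip.camera_params("wrist");T=np.array(p['tool_from_camera']);K=np.array([[p['fx'],0,p['cx']],[0,p['fy'],p['cy']],[0,0,1]])
def wr(u,v):
    x=cv2.undistortPoints(np.array([[[(u+.5)*1.4-.5,(v+.5)*1.4-.5]]],float),K,np.array(p['dist'],float))[0,0]
    d=R@T[:3,:3]@[x[0],x[1],1];return R@T[:3,3]+s['position'],d/np.linalg.norm(d)
r=wr(201,159)
print("pad tri",tri(r,ray("scene",579,457)),"at .112",atz(r,.112))
for v in(145,174):print(atz(wr(201,v),.112))
print("station bench corners",atz(ray("scene",572,403),.0),atz(ray("scene",686,492),.0))
for z in(0.,.1):print(z,atz(wr(290,62),z),atz(wr(280,190),z))
```

```text
pad tri (array([ 0.56350891, -0.23298708,  0.1087001 ]), [np.float64(0.001289578180316171), np.float64(0.001289578180316285)]) at .112 [ 0.56436745 -0.23284768  0.112     ]
[ 0.56429555 -0.21697639  0.112     ]
[ 0.56444962 -0.2505938   0.112     ]
station bench corners [ 0.71137263 -0.11313589  0.        ] [ 0.71041984 -0.29015011  0.        ]
0.0 [ 0.69871556 -0.11771124  0.        ] [ 0.70615668 -0.32834158  0.        ]
0.1 [ 0.65663073 -0.13081058  0.1       ] [ 0.66179866 -0.2770956   0.1       ]
```

Call:
move_arm --deltas '[[[0, 0.005, 0.04, 0, 1], [0, 0.005, 0.075, 0, 1], [0, 0.005, 0.085, 0, 1], [0, 0.005, 0.095, 0, 1], [0, 0.005, 0.105, 0, 1], [0, 0.005, 0.115, 0, 1], [0, 0.005, 0.125, 0, 1], [0, 0.005, 0.135, 0, 1]]]'

```text
clock: 1.8
position: [0.5659, -0.2336, 0.0839]
ee_rot: [0.002, 0.707, 0.707, 0.001]
contact_force: [1.9, -2.3, 3.5]
width: 0.0001
gripper_force: 2.0
```

Call:
move_arm --deltas '[[[0, 0, 0.01, 0, 1], [0, 0, 0.02, 0, 1], [0, 0, 0.027, 0, 1], [0, 0, 0.034, 0, 1], [0, 0, 0.04, 0, 1], [0, 0, 0.044, 0, 1], [0, 0, 0.046, 0, 1], [0, 0, 0.046, 0, 1]]]'

```text
clock: 2.6
position: [0.5639, -0.2319, 0.046]
ee_rot: [-0.001, 0.707, 0.707, -0.0]
contact_force: [-0.4, 1.2, 4.8]
width: 0.0002
gripper_force: 2.1
```

Run:
```python
from h import *
s=manip.get_state();print(s['clock'],s['position'],s['contact_force'])
a=manip.get_image("side")[120:300,180:420];b=manip.get_image("scene")[200:380,220:460]
cv2.imwrite("pics/p1.png",np.hstack([cv2.resize(a,(400,300)),cv2.resize(b,(400,300))])[:,:,::-1])
```

```text
2.6 [ 0.56389222 -0.23193579  0.04600873] [-0.36522473  1.24247344  4.83396295]
```

View pics/p1.png

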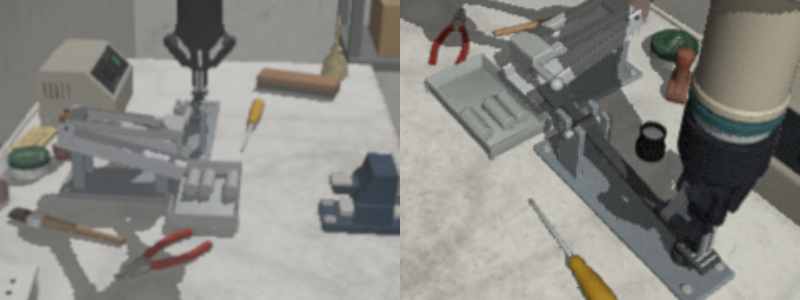

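The lever is down, the flap is up, and in the side view three rollers appear in the tray at (192,183), (207,184) and (230,182). I hold a little longer at slightly deeper press, then look again.

Call:
move_arm --deltas '[[[0, 0, 0.002, 0, 1], [0, 0, 0.004, 0, 1], [0, 0, 0.004, 0, 1], [0, 0, 0.004, 0, 1], [0, 0, 0.004, 0, 1], [0, 0, 0.004, 0, 1], [0, 0, 0.004, 0, 1], [0, 0, 0.004, 0, 1], [0, 0, 0.004, 0, 1], [0, 0, 0.004, 0, 1]]]'

```text
clock: 3.7
position: [0.5645, -0.2327, 0.0434]
ee_rot: [-0.0, 0.707, 0.707, -0.0]
contact_force: [-0.5, 1.4, 5.4]
width: 0.0003
gripper_force: 2.2
```

Run:
```python
from h import *
a=manip.get_image("side")[170:260,260:380];b=manip.get_image("scene")[210:300,230:350]
cv2.imwrite("pics/p2.png",np.hstack([cv2.resize(a,(400,300),interpolation=2),cv2.resize(b,(400,300),interpolation=2)])[:,:,::-1])
```

```text
(no output)
```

View pics/p2.png

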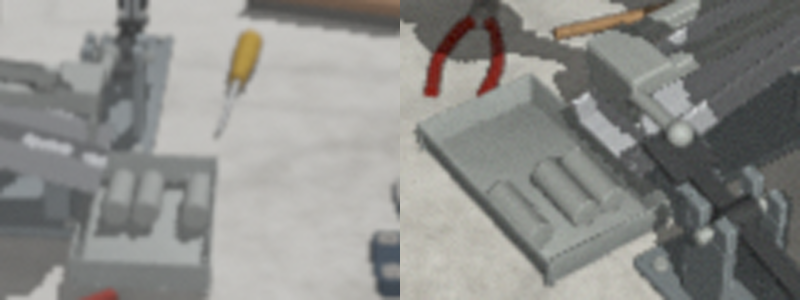

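All three rollers lie in the tray: side (120,200), (147,200), (197,205); scene (520,210), (570,190), (590,178). Now I let the lever up slowly.

Call:
move_arm --deltas '[[[0, 0, -0.01, 0, 1], [0, 0, -0.02, 0, 1], [0, 0, -0.03, 0, 1], [0, 0, -0.04, 0, 1], [0, 0, -0.05, 0, 1], [0, 0, -0.06, 0, 1], [0, 0, -0.07, 0, 1], [0, 0, -0.08, 0, 1], [0, 0, -0.09, 0, 1], [0, 0, -0.1, 0, 1], [0, 0, -0.12, 0, 1], [0, 0, -0.15, 0, 1]]]'

```text
clock: 5.0
position: [0.564, -0.2327, 0.1626]
ee_rot: [-0.001, 0.707, 0.707, -0.001]
contact_force: [-0.0, 0.4, 0.3]
width: 0.0003
gripper_force: 0.0
```

Call:
move_arm --deltas '[[[0, 0, -0.06, 0, 1], [0, 0, -0.12, 0, 1], [0, 0, -0.12, 0, 1], [0, 0, -0.12, 0, 1], [0, 0, -0.12, 0, 1], [0, 0, -0.12, 0, 1], [0, 0, -0.12, 0, 1]]]'

```text
clock: 5.7
position: [0.5641, -0.2326, 0.2577]
ee_rot: [-0.001, 0.707, 0.707, -0.0]
contact_force: [0.5, -1.0, -0.1]
width: -0.0001
gripper_force: 0.0
```

Run:
```python
from h import *
s=manip.get_state();print(s['clock'],s['position'],s['contact_force'])
a=manip.get_image("side")[120:300,180:420];b=manip.get_image("scene")[200:380,220:460]
cv2.imwrite("pics/p3.png",np.hstack([cv2.resize(a,(400,300)),cv2.resize(b,(400,300))])[:,:,::-1])
```

```text
5.7 [ 0.56407604 -0.23257663  0.25770658] [ 0.52529565 -1.02062449 -0.10888201]
```

View pics/p3.png

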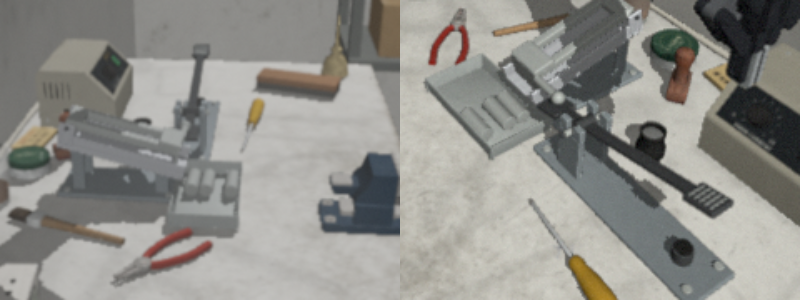

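The lever is back up, with its pad at scene (710,198). The flap is shut, the three rollers are in the tray, and the arm is clear.

```bash
python3 -c "
from rig import manip
print(manip.sign_off())"
```

```text
the job is handed in; nothing more can be done
None
```

The lever was pressed with about 5 N, all three rollers ran into the tray, the lever came back up with the flap shut, and the job was handed in with the arm clear at 5.7 s; the pictures show this, but the sign-off gave no verdict.

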